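Fold down the hold-down flaps and close the glass case

ROBOT

A 6-joint arm with a two-finger parallel gripper is mounted at the origin on a cart in front of the work surface, level with it; the furniture and walls round the work are solid. World frame = base frame: x ahead of the robot, y to its left, z up, the work surface at z = 0. Lengths are in m, angles in degrees, forces in N, time in s.
With the tool pointing down it reaches from about 0.35 to 0.875 m from the base axis. Payload 4.2 kg.
Tool frame: the origin (TCP) lies midway between the tips of the shut fingers; the grasp point (between the pads) lies 19 mm behind it; x points along the fingers, y is the direction in which the jaws open and shut, and the axes are right-handed (so a half turn about x gives the same grasp; the last joint's range is limited). The gripper opens to 87 mm and grips with 3 to 60 N. Pads are 19 mm wide; open, the fingers measure 117 mm over their backs; the gripper's body (75 mm by 190 mm) begins 51 mm behind the grasp point.
Start: joints at [91.88, 22.042, 0.453, 0, -68.411, -14.817], TCP at [0.14, 0.609, 0.223] pointing down, gripper open.
Joint ranges: [-179.83, 179.83], [-69.29, 118.12], [-61.27, 80.66], [-181.25, 117.63], [-171.15, -9.14], [-177.46, 177.46]. Speed limits (degrees/s): [159.86, 159.86, 180, 180, 180, 180].

INTERFACE

Orientations are given as a 3x3 rotation matrix whose columns are the frame's x, y, z axes.
In Python, from station import r gives the robot as it stands.
- The arm moves only by the tool play_rows, never from a script. Its argument "plan" is a list that holds one entry, the list of rows, each a list of 6 numbers: the shift along the tool's x, y, z in cm, then the turn, a rotation vector about the tool's x, y, z in units of 10 degrees (1.0 is 10 degrees). A call has 1 to 5 rows; each row is the pose to reach, as a shift and turn from the pose commanded when the call began, along the tool's axes at that moment; what a row does not reach only later rows make up. A row lasts 1/8 s, in which the tool goes at most 62.5 mm and 10.7 degrees, less where a joint would pass 70% of its speed; a pose out of reach is approached as far as the arm can. A call with a gripper value outside its range is refused whole. "hand" is the opening, from 0 (shut) to 1 (fully open), set as the call begins (left out, the last holds). The fingers move at their own pace and stop on an object; the grip force is fixed at half the most. Time passes only in rows, so rows that repeat a pose let the fingers close. It gives the time, the measured TCP pose, the force and the opening at its end, in the units of the state.
- r.sense(): the state, without advancing time (a new reading comes with each control period).
- r.capture(name): name is "scene" or "top" or "wrist"; returns (picture, depth): 384x512x3 uint8, blue, green, red; 384x512 float32, m along the optical axis (not along the pixel's ray), 0 where there is no reading.
- r.get_calibration(name): a dict with "vfov" (degrees; the focal length in pixels is half the picture's height over the tangent of half this angle, whatever the lens; pixels are square), "cx", "cy" (the principal point, pixels), "distortion" ([k1, k2, p1, p2, k3] as OpenCV has them; the pictures are not rectified), "rvec" (rotation vector, rad) and "tvec" (3), from world to camera coordinates, as OpenCV has them. Camera axes: x right, y down, z forward; pixel columns grow to the right and rows downward; lengths in m; the calibration is good to about 2 mm. A picture is of the moment at which its call begins: read the wrist's pose just before it. get_calibration takes no time and is no camera call; for the wrist camera it gives the pose at the moment of the call.
- r.finish_job(): hands the job in, once; it reports no verdict.
The state is a dict: "time_s": time; "joints": joint angles; "joint_velocities": joint speeds; "effort": joint torques, N m; "tcp_pos": TCP position; "ee_rot": TCP orientation; "wrist_force": force on the tool from outside, world axes, zero at the start; "moment": the same for the moment, N m; "gripper_width": opening from 0.0 (shut) to 1.0 (fully open).
Only numpy, scipy, OpenCV 4.12 (cv2) and the standard library are available. Lean on these libraries where they do the work, as an engineer would, in place of code of your own. Each camera call takes 0.05 s, during which the arm holds its last target.

TASK

Close up the wooden glass case on the bench: first push its two upright metal hold-down flaps down, one after the other, until both lie flat over the compartments, then push the open wooden cover over from behind until it is fully shut. Push all three from their outer faces with the fingertips or the outside of the fingers only, without pinching, hooking or lifting anything, do not let the cover slam, and leave the things in the case and beside it where they are. Finish with the hand clear of everything.

Things in the scene. Friction and masses are not known exactly. Their poses are not given: they have to be found in the camera images.
- glass_case: low open wooden case fixed to the bench, 175 (x) x 190 (y) x 70 mm high, walls 8 mm; origin at the centre of its underside. Its x points from the front wall (nearest the robot) to the wall with the cover's hinge, y to its left, z up. A divider along x at y = 0, top 47 mm above the bench, parts the right compartment (glass) from the left one (cutter). Directions in this list are the case's own.
- flap_r (a joint): angle of the right hold-down flap, rad: 0 = folded flat over the right compartment, 1.57 = upright; starts at 1.35 to 1.57, range 0 to 1.62. Bare aluminium plate, 120 mm along x, 82.5 mm from hinge line to free edge. Folding turns the free edge to the left (+y) and down. Stiff hinge (0.09 N m, some 1 N at the edge): it stays where it is left. While it stands it blocks the cover.
- flap_r_hinge (a point): middle of the right flap's hinge line, which runs along x inside the right wall: 84.5 mm to the right (-y) of the case's centre, 50 mm above the bench; the wall beside it rises 20 mm higher
- flap_r_edge (a point): middle of the right flap's free edge on its outer face (facing right, -y, when upright; up when folded); 82.5 mm from the hinge line; the outer face lies 6 mm off the plane through the hinge line
- flap_r_pad (a point): centre of the 3 mm cork pad on the right flap's inner face (facing left when upright, down when folded); fingers must not bear on it
- flap_l (a joint): angle of the left hold-down flap, rad: 0 = folded flat over the left compartment, 1.57 = upright; starts at 1.35 to 1.57, range 0 to 1.62. Bare aluminium plate, 120 mm along x, 82.5 mm from hinge line to free edge. Folding turns the free edge to the right (-y) and down. Stiff hinge (0.09 N m, some 1 N at the edge): it stays where it is left. While it stands it blocks the cover.
- flap_l_hinge (a point): middle of the left flap's hinge line, which runs along x inside the left wall: 84.5 mm to the left (+y) of the case's centre, 50 mm above the bench; the wall beside it rises 20 mm higher
- flap_l_edge (a point): middle of the left flap's free edge on its outer face (facing left, +y, when upright; up when folded); 82.5 mm from the hinge line; the outer face lies 6 mm off the plane through the hinge line
- flap_l_pad (a point): centre of the 3 mm cork pad on the left flap's inner face (facing right when upright, down when folded); fingers must not bear on it
- cover (a joint): angle of the cover, rad: 0 = shut, level on the case, 1.57 = upright; starts at 1.62 to 1.8, leaning back away from the robot; range 0 to 1.95. Flat wooden board, 177 mm from hinge line to free edge, 192 mm along y, 8 mm thick, 0.26 kg, no handle. Stiff hinge (0.32 N m, some 2 N at the edge): it stays at any angle, so it must be pushed all the way.
- cover_hinge (a point): middle of the cover's hinge line, which runs along y on top of the far wall: 87.5 mm along +x from the case's centre, 70 mm above the bench
- cover_edge (a point): middle of the cover's free edge on its outer face (facing away from the robot when open, up when shut); 177 mm from the hinge line; the outer face lies 8 mm off the plane through the hinge line
- cover_liner (a point): centre of the 3 mm cork sheet on the cover's inner face (the face toward the robot when open); fingers must not bear on it
- glass_piece: loose slab of glass, 45 x 60 x 8 mm, lying on the floor of the right-hand compartment; origin at the centre of its underside; leave alone
- cutter: loose wooden glass cutter, 151 x 15 x 15 mm, lying along x on the floor of the left-hand compartment; origin at the centre of its underside; leave alone
- jar: lidded jar, 69 mm across, 84 mm high, standing on the bench on one side of the case; origin at the centre of its underside; leave alone
- spool: spool of solder, 58 mm across, 45 mm high, standing on the bench on the other side of the case; origin at the centre of its underside; leave alone

How it is judged:
By the outcome, as a careful person would: the job done as asked, in the order asked, and still so for the second after the job is handed in, with the robot touching nothing.
It also fails if it takes over 69 s, if anything falls off the work surface, if the arm or the gripper's body presses on something with over 40 N, if the wrist force passes 120 N, or if a joint passes its speed limit or range.

## Working session

There is one attempt and no reset: what is moved stays moved. The work goes in short steps, Python scripts to look and compute and a tool call to move; the robot and the scene stay as the last step left them, time stands still between calls to the robot, and variables do not carry over. Pictures are saved under pics/ and viewed, and the job is handed in when it is done.

Besides the shell and the picture viewer there is one more tool, called after "Call:" as name([rows], argument=value, ...), one row to a line, values as JSON. play_rows: Moves the arm, as the interface text tells. Its arguments: {"type":"object","properties":{"plan":{"type":"array","items":{"type":"array","items":{"type":"array","items":{"type":"number"}}}},"hand":{"type":"number"}},"required":["plan"]}

```bash
ls; mkdir -p pics; python3 - <<'E'
from station import r
import cv2,numpy as np
s=r.sense()
for k,v in s.items(): print(k,np.round(v,3).tolist())
for n in ["scene","top"]:
    p,d=r.capture(n); cv2.imwrite(f"pics/{n}0.png",p); np.save(f"pics/{n}0.npy",d); print(n,r.get_calibration(n))
E
```

```text
pics
time_s 0.0
joints [91.879, 22.091, 0.381, -0.032, -68.411, -14.818]
joint_velocities [-0.124, -0.113, -0.034, 0.016, 0.067, -0.014]
effort [-0.001, -39.067, 18.741, 4.22, 0.011, -0.0]
tcp_pos [0.14, 0.609, 0.221]
ee_rot [[-0.0, -0.224, -0.975], [-0.002, -0.975, 0.224], [-1.0, 0.002, -0.0]]
wrist_force [0.307, 0.207, -0.059]
moment [0.004, 0.028, -0.0]
gripper_width 1.001
scene {'vfov': 56.30593796345214, 'cx': 255.34382904685376, 'cy': 185.85695154304398, 'distortion': array([-0.01103381,  0.        ,  0.        ,  0.        ,  0.        ]), 'rvec': array([ 2.01572486, -0.76296757,  0.44331334]), 'tvec': array([-0.1990991 ,  0.32862597,  0.58267206])}
top {'vfov': 46.95388371470058, 'cx': 251.70269693224543, 'cy': 197.2339064281208, 'distortion': array([0.02711127, 0.        , 0.        , 0.        , 0.        ]), 'rvec': array([ 2.175689  , -2.21070576,  0.02540541]), 'tvec': array([0.24774368, 0.44997976, 1.32878377])}
```

View pics/scene0.png

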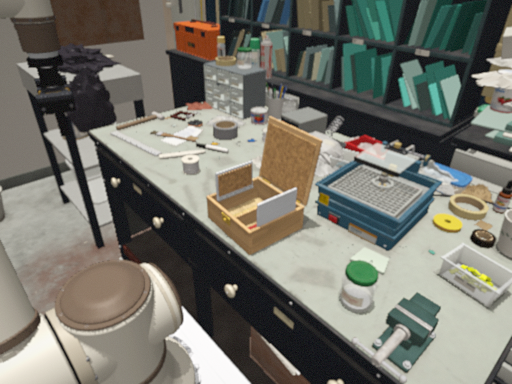

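View pics/top0.png

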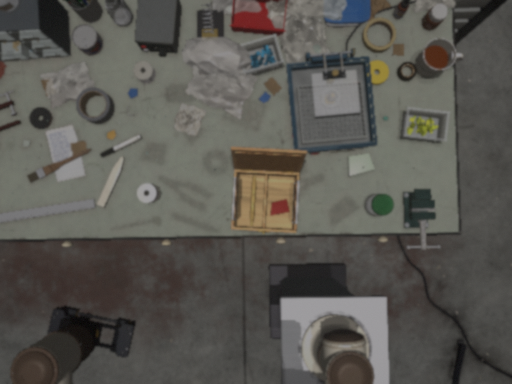

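The top view shows the case at about (267,190), the jar at (380,204) and the spool at (147,193). In the scene view the cover is open and both flaps stand up. Next I'll measure from the depth images.

```bash
cat > h.py <<'E'
import numpy as np,cv2
from station import r
def K(c,h=384):
    f=h/2/np.tan(np.radians(c['vfov']/2)); return np.array([[f,0,c['cx']],[0,f,c['cy']],[0,0,1]])
def cloud(c,d):
    v,u=np.mgrid[0:384,0:512]; uv=np.stack([u,v],-1).reshape(-1,1,2).astype(np.float64)
    n=cv2.undistortPoints(uv,K(c),c['distortion']).reshape(384,512,2)
    P=np.dstack([n[...,0]*d,n[...,1]*d,d]); R=cv2.Rodrigues(c['rvec'])[0]
    return (P-c['tvec'])@R
def proj(c,p): return cv2.projectPoints(np.atleast_2d(np.float64(p)),c['rvec'],c['tvec'],K(c),c['distortion'])[0].reshape(-1,2)
E
python3 - <<'E'
from h import *
for n in ["scene","top"]:
    c=r.get_calibration(n); W=cloud(c,np.load(f"pics/{n}0.npy")); np.save(f"pics/{n}W.npy",W)
    p=cv2.imread(f"pics/{n}0.png")
    if n=="top":
        crop=p[130:250,110:410]; 
        for uv in [(267,230),(235,230),(300,230),(301,175),(234,175),(268,152),(380,204),(147,193),(267,200)]: print(uv,W[uv[1],uv[0]].round(3))
        cv2.imwrite("pics/topc.png",cv2.resize(p[140:240,220:320],None,fx=6,fy=6,interpolation=cv2.INTER_CUBIC))
    else:
        cv2.imwrite("pics/scenec.png",cv2.resize(p[110:255,190:335],None,fx=4,fy=4,interpolation=cv2.INTER_CUBIC))
E
```

```text
(267, 230) [0.356 0.197 0.065]
(235, 230) [ 0.355  0.293 -0.001]
(300, 230) [0.352 0.096 0.002]
(301, 175) [ 0.52   0.089 -0.   ]
(234, 175) [0.517 0.29  0.069]
(268, 152) [0.559 0.194 0.236]
(380, 204) [ 0.426 -0.125  0.086]
(147, 193) [ 0.473  0.561 -0.   ]
(267, 200) [0.445 0.194 0.009]
```

View pics/topc.png

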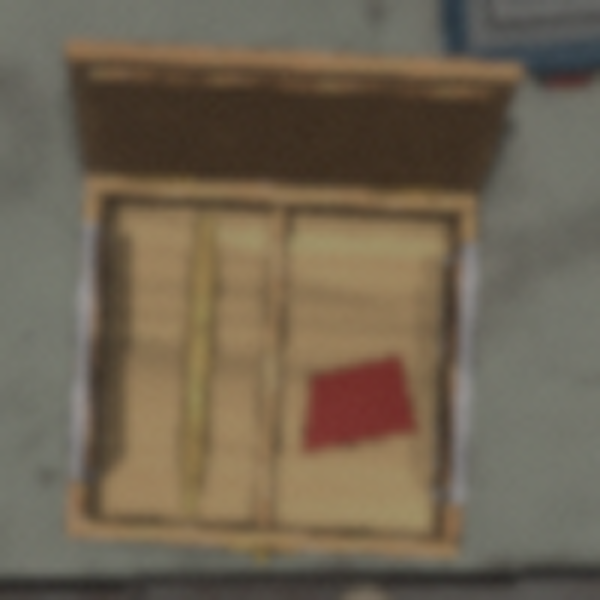

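View pics/scenec.png

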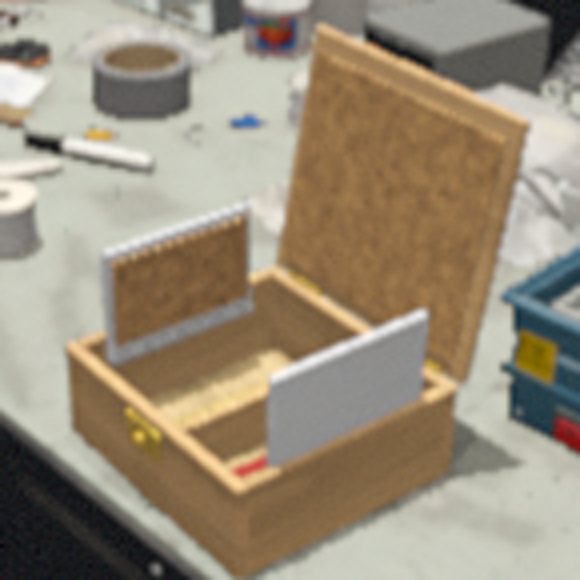

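```bash
cat > fit.py <<'E'
from h import *
from scipy.optimize import least_squares
ct=r.get_calibration("top"); cs=r.get_calibration("scene")
T=lambda x,y:(220+(x+.5)/6-.5,140+(y+.5)/6-.5)
S=lambda x,y:(190+(x+.5)/4-.5,110+(y+.5)/4-.5)
def case(q,p):
    x,y,a=q[:3]; p=np.atleast_2d(p); c,s=np.cos(a),np.sin(a)
    return np.c_[x+c*p[:,0]-s*p[:,1],y+s*p[:,0]+c*p[:,1],p[:,2]]
def cov(t,y,d=.177,o=.008): # angle t, outer face offset o
    return [.0875-d*np.cos(t)+o*np.sin(t),y,.07+d*np.sin(t)+o*np.cos(t)]
def fl(t,x,side,d=.0825,o=.006): # side -1 right, +1 left
    return [x,side*(.0845-d*np.cos(t)+o*np.sin(t)),.05+d*np.sin(t)+o*np.cos(t)]
hx,hy=.0875,.095
if __name__=="__main__":
    def pts(q):
        tc=q[3]
        top=[[-hx,hy,.07],[-hx,-hy,.07],[hx,hy,.07],[hx,-hy,.07],cov(tc,.096),cov(tc,-.096)]
        sc=[[-hx,-hy,.07],[-hx,hy,.07],[hx,-hy,.07],[-hx,-hy,0],cov(tc,.096,o=0),cov(tc,-.096,o=0)]
        sc+=[fl(q[4],-.06,-1),fl(q[4],.06,-1,),fl(q[5],-.06,1,o=0),fl(q[5],.06,1,o=0)]
        return case(q,top),case(q,sc)
    ot=np.array([T(68,536),T(458,552),T(88,180),T(478,195),T(68,44),T(523,66)])
    os=np.array([S(240,492),S(70,347),S(457,383),S(243,575),S(318,28),S(525,125),S(270,380),S(427,314),S(107,255),S(248,208)])
    def res(q):
        a,b=pts(q); return np.r_[(proj(ct,a)-ot).ravel(),(proj(cs,b)-os).ravel()]
    s=least_squares(res,[.44,.19,0,1.7,1.5,1.5],loss='soft_l1'); print(s.x.round(4)); print(res(s.x).reshape(-1,2).round(1).tolist()); np.save("q.npy",s.x)
    for n in ["scene","top"]:
        W=np.load(f"pics/{n}W.npy").reshape(-1,3); q=s.x; d=W-[q[0],q[1],0]; c,sn=np.cos(q[2]),np.sin(q[2])
        L=np.c_[d[:,0]*c+d[:,1]*sn,-d[:,0]*sn+d[:,1]*c,W[:,2]]
        for nm,m in [("rim front",(abs(L[:,2]-.07)<.006)&(abs(L[:,0]+.09)<.02)&(abs(L[:,1])<.07)),
          ("flR",(L[:,2]>.085)&(L[:,2]<.125)&(abs(L[:,0])<.05)&(abs(L[:,1]+.085)<.03)),
          ("flL",(L[:,2]>.085)&(L[:,2]<.125)&(abs(L[:,0])<.05)&(abs(L[:,1]-.085)<.03)),
          ("cov",(L[:,2]>.11)&(L[:,2]<.23)&(abs(L[:,0]-.1)<.05)&(abs(L[:,1])<.08))]:
            if m.sum()>5:
                Q=L[m]; print(n,nm,m.sum(),Q.mean(0).round(4),'lo',np.percentile(Q,3,0).round(3),'hi',np.percentile(Q,97,0).round(3))
                if nm!="rim front":
                    k=1 if nm[0]=='f' else 0; print("  fit",np.polyfit(Q[:,2]-.05,Q[:,k],1).round(4))
    # neighbours
    W=np.load("pics/topW.npy").reshape(-1,3); 
    for nm,cx,cy in [("jar",.43,-.125),("spool",.46,.56)]:
        m=(np.hypot(W[:,0]-cx,W[:,1]-cy)<.06)&(W[:,2]>.03); print(nm,m.sum(),W[m].min(0).round(3),W[m].max(0).round(3))
    d=W-[q[0],q[1],0]; m=(W[:,2]>.02)&(W[:,0]>.3)&(W[:,0]<.9)&(W[:,1]>-.25)&(W[:,1]<.65)&((abs(d[:,0])>.13)|(abs(d[:,1])>.11)); 
    H={} 
    for p in W[m]: 
        k=(round(p[0]/.04)*4,round(p[1]/.04)*4); H[k]=max(H.get(k,0),p[2])
    for k in sorted(H): print(k,round(H[k]*1000),end='; ')
E
python3 fit.py
```

```text
[ 0.4415  0.2    -0.0671  1.7429  1.5459  1.5672]
[[0.1, 0.1], [0.9, 0.9], [0.0, -0.8], [0.4, -0.1], [-0.1, -0.5], [0.4, -0.4], [-0.2, -0.2], [-1.4, -0.6], [0.6, 0.6], [-1.0, 2.1], [-1.5, -0.7], [-0.4, -1.0], [0.5, -0.3], [0.3, -0.8], [-0.7, 0.3], [1.2, -1.0]]
scene rim front 170 [-0.0849 -0.0035  0.0693] lo [-0.088 -0.066  0.064] hi [-0.08   0.067  0.072]
scene flR 439 [-0.0015 -0.0894  0.1051] lo [-0.047 -0.091  0.086] hi [ 0.047 -0.088  0.123]
  fit [-0.0012 -0.0894]
scene flL 396 [-0.0018  0.0834  0.1052] lo [-0.047  0.081  0.086] hi [0.046 0.086 0.124]
  fit [-0.0062  0.0838]
scene cov 2027 [ 0.1036 -0.005   0.1718] lo [ 0.093 -0.076  0.114] hi [0.114 0.074 0.227]
  fit [0.1827 0.0814]
top rim front 136 [-0.0844 -0.0006  0.0692] lo [-0.088 -0.066  0.064] hi [-0.081  0.066  0.074]
top flR 51 [ 1.000e-04 -8.060e-02  1.101e-01] lo [-0.045 -0.083  0.09 ] hi [ 0.046 -0.08   0.124]
  fit [-0.0474 -0.0778]
top flL 42 [-0.0049  0.0853  0.1113] lo [-0.046  0.084  0.087] hi [0.036 0.087 0.125]
  fit [0.0405 0.0828]
top cov 859 [ 0.103  -0.0006  0.1758] lo [ 0.092 -0.075  0.115] hi [0.115 
[... 1186 characters left out ...]
(76, 36) 42; (76, 40) 38; (80, -24) 23; (80, -20) 22; (80, -12) 113; (80, -8) 113; (80, -4) 183; (80, 0) 192; (80, 4) 192; (80, 8) 109; (80, 12) 114; (80, 24) 29; (80, 28) 48; (80, 32) 52; (80, 36) 47; (80, 40) 37; (80, 56) 49; (84, -24) 23; (84, -20) 24; (84, -8) 115; (84, -4) 168; (84, 0) 187; (84, 4) 188; (84, 8) 167; (84, 12) 117; (84, 16) 56; (84, 20) 58; (84, 24) 72; (84, 28) 80; (84, 32) 86; (84, 36) 85; (84, 40) 73; (84, 44) 45; (84, 52) 51; (84, 56) 51; (84, 60) 49; (88, -16) 32; (88, -12) 31; (88, -4) 38; (88, 4) 23; (88, 8) 40; (88, 12) 34; (88, 16) 55; (88, 20) 29; (88, 24) 68; (88, 28) 84; (88, 32) 90; (88, 36) 89; (88, 40) 83; (88, 44) 65; (88, 48) 91; (88, 52) 78; (88, 56) 51;
```

```bash
cat > go.py <<'E'
import sys,json
from fit import *
q=np.load("q.npy"); s=r.sense(); R=np.array(s['ee_rot']); p=np.array(s['tcp_pos'])
c,sn=np.cos(q[2]),np.sin(q[2]); Rc=np.array([[c,-sn,0],[sn,c,0],[0,0,1]])
# target orientation: x down, y=-case y, z=-case x ; TCP target lists in CASE coords
Rt=np.c_[[0,0,-1],-Rc[:,1],-Rc[:,0]]
rv=np.degrees(cv2.Rodrigues(R.T@Rt)[0].ravel())/10
loc=Rc.T@(p-[q[0],q[1],0])
print("t",round(s['time_s'],2),"local tcp mm",(loc*1000).round(1),"F",(Rc.T@np.array(s['wrist_force'])).round(2),"w",round(s['gripper_width'],3),"turn",rv.round(2))
for a in json.loads(sys.argv[1]) if len(sys.argv)>1 else []:
    w=case(q,[a])[0]; print(a,((R.T@(w-p))*100).round(2).tolist())
E
python3 go.py '[[0,0.14,0.2],[0,0.14,0.115]]'
```

```text
t 0.1 local tcp mm [-328.5  387.4  221.5] F [ 0.9  -0.12 -0.32] w 1.001 turn [-0.91  0.   -0.01]
[0, 0.14, 0.2] [2.2, 19.23, -36.35]
[0, 0.14, 0.115] [10.7, 19.21, -36.35]
```

Call:
play_rows([
  [[0.2,2.4,-4.5,-0.1,0,0],[0.6,5.0,-9.5,-0.3,0,0],[0.9,7.7,-14.5,-0.5,0,0],[1.2,10.4,-19.6,-0.7,0,0],[1.5,13,-24.6,-0.9,0,0]],
], hand=0)

```text
time_s: 0.72
tcp_pos: [0.3516, 0.4257, 0.2072]
ee_rot: [[-0.0, -0.067, -0.998], [-0.0, -0.998, 0.067], [-1.0, 0.0, 0.0]]
wrist_force: [0.2, 0.1, 0.4]
gripper_width: 0.52
```

```bash
python3 go.py '[[0,0.14,0.2],[0,0.14,0.115]]'
```

```text
t 0.72 local tcp mm [-104.9  219.2  207.2] F [0.21 0.11 0.42] w 0.52 turn [-0.  0. -0.]
[0, 0.14, 0.2] [0.72, 7.91, -10.49]
[0, 0.14, 0.115] [9.22, 7.91, -10.5]
```

Call:
play_rows([
  [[0.3,3,-4,0,0,0],[0.7,7.9,-8,0,0,0],[0.7,7.9,-10.5,0,0,0],[5,7.9,-10.5,0,0,0],[9,7.9,-10.5,0,0,0]],
], hand=0)

```text
time_s: 1.35
tcp_pos: [0.4501, 0.3408, 0.1163]
ee_rot: [[-0.0, -0.07, -0.998], [0.0, -0.998, 0.07], [-1.0, -0.0, 0.0]]
wrist_force: [0.2, 0.5, -0.4]
gripper_width: 0.017
```

```bash
python3 go.py; python3 - <<'E'
from h import *
for n in ["scene","wrist"]:
    p,d=r.capture(n); 
    if n=="scene": p=cv2.resize(p[80:280,150:400],None,fx=3,fy=3,interpolation=cv2.INTER_CUBIC)
    cv2.imwrite(f"pics/{n}1.png",p)
E
```

```text
t 1.35 local tcp mm [ -0.9 141.  116.3] F [ 0.17  0.47 -0.37] w 0.017 turn [-0.02  0.    0.  ]
```

View pics/scene1.png

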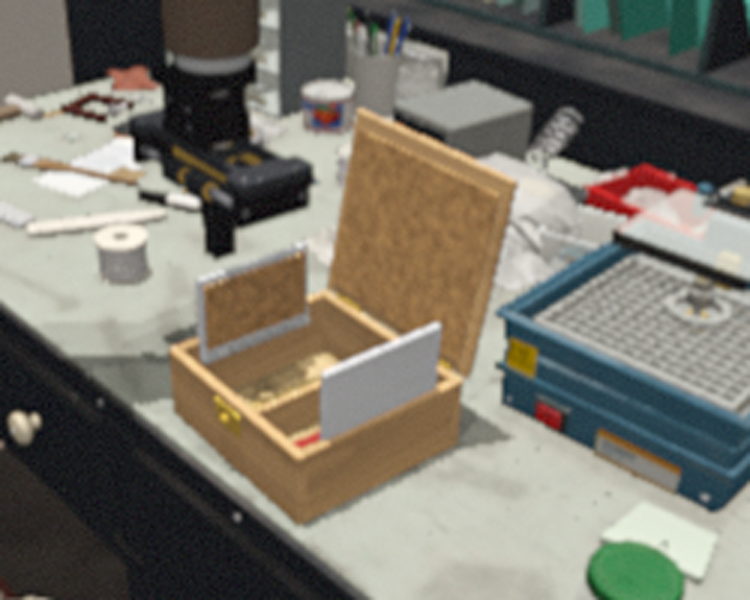

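View pics/wrist1.png

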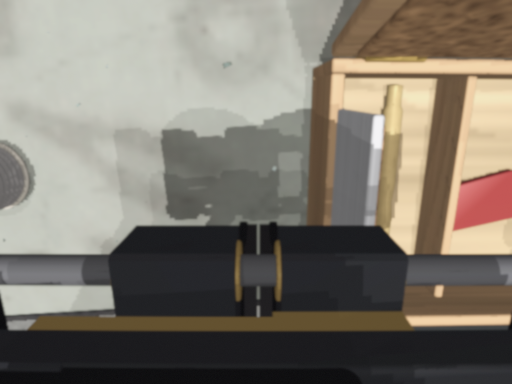

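```bash
cat > arc.py <<'E'
import numpy as np,sys
from fit import fl,cov
kind,d,w=sys.argv[1],float(sys.argv[2]),float(sys.argv[3])
for t in map(float,sys.argv[4:]):
    if kind in"lr":
        s=1 if kind=="l" else -1; p=np.array(fl(t,0,s,d=d)); p[1]+=s*w
    else:
        p=np.array(cov(t,0,d=d)); p[0]+=w
    print(t,(p*1000).round(1))
E
python3 arc.py l .07 .015 1.57 1.45 1.3 1.2 1.1 1 .9 .8 .7 .6 .5 .4 .3 .2 .1 0 -.03; python3 go.py
```

```text
1.57 [  0.  105.4 120. ]
1.45 [  0.   97.  120.2]
1.3 [  0.   86.6 119.1]
1.2 [  0.   79.7 117.4]
1.1 [  0.   73.1 115.1]
1.0 [  0.   66.7 112.1]
0.9 [  0.   60.7 108.6]
0.8 [  0.   55.  104.4]
0.7 [ 0.  49.8 99.7]
0.6 [ 0.  45.1 94.5]
0.5 [ 0.  40.9 88.8]
0.4 [ 0.  37.4 82.8]
0.3 [ 0.  34.4 76.4]
0.2 [ 0.  32.1 69.8]
0.1 [ 0.  30.4 63. ]
0.0 [ 0.  29.5 56. ]
-0.03 [ 0.  29.4 53.9]
t 1.45 local tcp mm [ -3.5 138.3 112.8] F [-0.38  0.76 -0.67] w 0.009 turn [-0.02  0.04 -0.05]
```

Call:
play_rows([
  [[-0.3,1,0,0,0,0],[-0.5,2.0,0,0,0,0],[-0.5,2.2,0,0,0,0],[-0.5,2.2,0,0,0,0]],
])

```text
time_s: 1.95
tcp_pos: [0.4486, 0.3195, 0.1237]
ee_rot: [[0.001, -0.069, -0.998], [0.002, -0.998, 0.069], [-1.0, -0.002, -0.001]]
wrist_force: [-0.8, -0.2, 0.3]
gripper_width: 0.007
```

```bash
python3 go.py
```

```text
t 1.95 local tcp mm [ -0.9 119.7 123.7] F [-0.8  -0.23  0.3 ] w 0.007 turn [-0.01 -0.01  0.01]
```

Call:
play_rows([
  [[0.1,0.7,0,0,0,0],[0.2,1.4,0,0,0,0],[0.2,1.8,0,0,0,0],[0.2,2.2,0,0,0,0],[0.3,2.6,0,0,0,0]],
])

```text
time_s: 2.58
tcp_pos: [0.447, 0.2938, 0.1199]
ee_rot: [[0.001, -0.068, -0.998], [0.001, -0.998, 0.068], [-1.0, -0.001, -0.001]]
wrist_force: [-0.3, 1.8, 0.5]
gripper_width: 0.008
```

```bash
python3 go.py
```

```text
t 2.58 local tcp mm [ -0.9  93.9 119.9] F [-0.41  1.78  0.53] w 0.008 turn [-0.01 -0.01  0.01]
```

Call:
play_rows([
  [[0.1,0.7,0,0,0,0],[0.25,1.4,0,0,0,0],[0.5,2.1,0,0,0,0],[0.8,2.7,0,0,0,0],[1.15,3.3,0,0,0,0]],
])

```text
time_s: 3.2
tcp_pos: [0.4442, 0.2599, 0.1078]
ee_rot: [[-0.0, -0.069, -0.998], [-0.0, -0.998, 0.069], [-1.0, 0.0, 0.0]]
wrist_force: [1.7, 0.4, 1.6]
gripper_width: 0.005
```

```bash
python3 go.py
```

```text
t 3.2 local tcp mm [ -1.4  59.9 107.8] F [1.63 0.54 1.56] w 0.005 turn [-0.01  0.   -0.  ]
```

Call:
play_rows([
  [[0.6,0.75,0,0,0,0],[1.35,1.5,0,0,0,0],[2.2,2.1,0,0,0,0],[3.1,2.55,0,0,0,0],[3.8,2.8,0,0,0,0]],
])

```text
time_s: 3.82
tcp_pos: [0.442, 0.2318, 0.0691]
ee_rot: [[-0.001, -0.069, -0.998], [-0.001, -0.998, 0.069], [-1.0, 0.001, 0.001]]
wrist_force: [0.6, 0.6, 0.9]
gripper_width: 0.001
```

```bash
python3 go.py
```

```text
t 3.83 local tcp mm [-1.7 31.8 69.1] F [0.52 0.6  0.9 ] w 0.001 turn [-0.01  0.01 -0.01]
```

Now I'll press down gently to the stop and watch the force.

Call:
play_rows([
  [[0.4,0.1,0,0,0,0],[0.8,0.2,0,0,0,0],[1.1,0.25,0,0,0,0],[1.3,0.25,0,0,0,0],[1.35,0.25,0,0,0,0]],
])

```text
time_s: 4.45
tcp_pos: [0.4422, 0.2301, 0.0565]
ee_rot: [[-0.0, -0.069, -0.998], [-0.0, -0.998, 0.069], [-1.0, 0.0, 0.0]]
wrist_force: [-0.3, -0.5, 1.0]
gripper_width: 0.004
```

```bash
python3 go.py
```

```text
t 4.45 local tcp mm [-1.4 30.1 56.5] F [-0.24 -0.5   0.98] w 0.004 turn [-0.01  0.   -0.  ]
```

Call:
play_rows([
  [[0.1,0,0,0,0,0],[0.2,0,0,0,0,0],[0.25,0,0,0,0,0]],
])

```text
time_s: 4.82
tcp_pos: [0.4423, 0.2301, 0.0562]
ee_rot: [[0.001, -0.068, -0.998], [-0.0, -0.998, 0.068], [-1.0, 0.0, -0.001]]
wrist_force: [-5.8, -2.7, 17.1]
gripper_width: 0.006
```

```bash
python3 go.py
```

```text
t 4.83 local tcp mm [-1.2 30.1 56.2] F [-5.58 -3.11 17.08] w 0.006 turn [-0. -0. -0.]
```

Call:
play_rows([
  [[-4,0,0,0,0,0],[-10,0,0,0,0,0],[-12.4,3,0,0,0,0],[-12.4,9,0,0,0,0],[-12.4,15,0,0,0,0]],
])

```text
time_s: 5.45
tcp_pos: [0.4319, 0.0795, 0.1787]
ee_rot: [[0.002, -0.067, -0.998], [0.001, -0.998, 0.067], [-1.0, -0.001, -0.002]]
wrist_force: [0.5, 0.3, 0.5]
gripper_width: 0.007
```

```bash
python3 go.py; python3 - <<'E'
from h import *
p,d=r.capture("scene"); p=cv2.resize(p[80:280,150:400],None,fx=3,fy=3,interpolation=cv2.INTER_CUBIC)
cv2.imwrite(f"pics/scene2.png",p)
E
```

```text
t 5.45 local tcp mm [  -1.5 -120.9  178.7] F [0.51 0.29 0.48] w 0.007 turn [-0.   -0.01  0.01]
```

View pics/scene2.png

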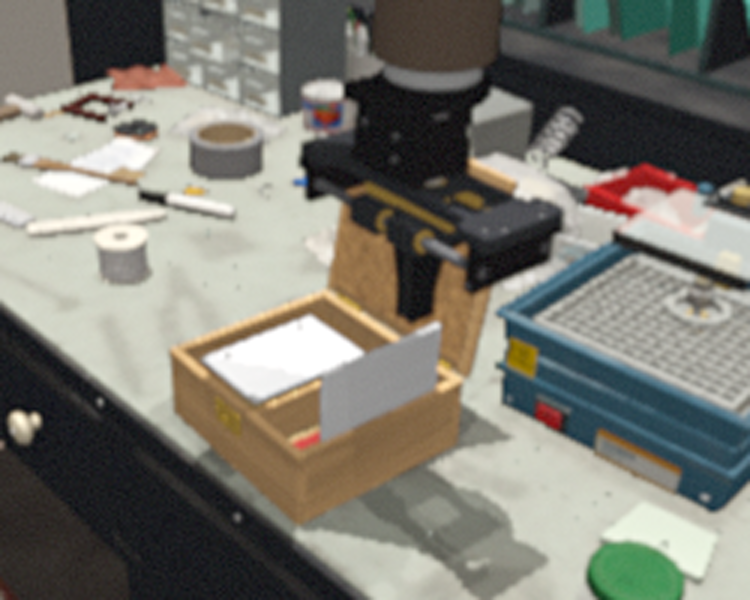

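The left flap lies flat, around (285,355) in the crop. Now the right flap.

Call:
play_rows([
  [[0,1.5,0,0,0,0],[1.5,1.8,0,0,0,0],[5,1.8,0,0,0,0],[5.9,1.8,0,0,0,0],[5.9,1.8,0,0,0,0]],
])

```text
time_s: 6.12
tcp_pos: [0.431, 0.0629, 0.119]
ee_rot: [[-0.001, -0.067, -0.998], [-0.001, -0.998, 0.067], [-1.0, 0.001, 0.0]]
wrist_force: [1.0, 0.6, 1.1]
gripper_width: 0.003
```

```bash
python3 go.py
```

```text
t 6.12 local tcp mm [  -1.3 -137.6  119. ] F [0.97 0.63 1.11] w 0.003 turn [-0.  0. -0.]
```

Call:
play_rows([
  [[0,-1.2,0,0,0,0],[0,-2.3,0,0,0,0],[0,-3.1,0,0,0,0],[-0.1,-3.7,0,0,0,0],[-0.1,-4.3,0,0,0,0]],
])

```text
time_s: 6.75
tcp_pos: [0.4336, 0.1056, 0.1203]
ee_rot: [[0.0, -0.068, -0.998], [-0.0, -0.998, 0.068], [-1.0, 0.0, -0.0]]
wrist_force: [0.6, -0.9, 1.1]
gripper_width: 0.005
```

```bash
python3 go.py
```

```text
t 6.75 local tcp mm [ -1.6 -94.7 120.3] F [ 0.66 -0.83  1.07] w 0.005 turn [-0.01 -0.   -0.  ]
```

Call:
play_rows([
  [[0.1,-0.8,0,0,0,0],[0.3,-1.5,0,0,0,0],[0.5,-2.2,0,0,0,0],[0.8,-2.8,0,0,0,0],[1.15,-3.4,0,0,0,0]],
])

```text
time_s: 7.38
tcp_pos: [0.4361, 0.1398, 0.1084]
ee_rot: [[0.0, -0.069, -0.998], [0.0, -0.998, 0.069], [-1.0, -0.0, -0.0]]
wrist_force: [0.5, -0.6, 2.1]
gripper_width: 0.003
```

```bash
python3 go.py
```

```text
t 7.38 local tcp mm [ -1.4 -60.4 108.4] F [ 0.53 -0.58  2.07] w 0.003 turn [-0.01 -0.    0.  ]
```

Call:
play_rows([
  [[0.6,-0.75,0,0,0,0],[1.35,-1.5,0,0,0,0],[2.2,-2.1,0,0,0,0],[3.15,-2.6,0,0,0,0],[3.85,-2.85,0,0,0,0]],
])

```text
time_s: 8.0
tcp_pos: [0.4379, 0.1681, 0.0692]
ee_rot: [[-0.0, -0.068, -0.998], [-0.0, -0.998, 0.068], [-1.0, 0.0, 0.0]]
wrist_force: [0.6, 0.4, 2.2]
gripper_width: 0.003
```

```bash
python3 go.py
```

```text
t 8.0 local tcp mm [ -1.5 -32.1  69.2] F [0.6  0.48 2.18] w 0.003 turn [-0.01  0.   -0.  ]
```

Call:
play_rows([
  [[0.4,-0.1,0,0,0,0],[0.8,-0.2,0,0,0,0],[1.1,-0.25,0,0,0,0],[1.35,-0.25,0,0,0,0],[1.45,-0.25,0,0,0,0]],
])

```text
time_s: 8.62
tcp_pos: [0.4381, 0.1702, 0.0563]
ee_rot: [[-0.0, -0.068, -0.998], [-0.0, -0.998, 0.068], [-1.0, 0.0, 0.0]]
wrist_force: [-4.2, 0.5, 12.5]
gripper_width: 0.003
```

```bash
python3 go.py
```

```text
t 8.62 local tcp mm [ -1.4 -30.   56.3] F [-4.19  0.19 12.5 ] w 0.003 turn [-0.01  0.   -0.  ]
```

Call:
play_rows([
  [[-4,0,0,0,0,0],[-10,0,0,0,0,0],[-16,-1,0,0,0,0],[-22,-2,0,0,0,0],[-24.6,-3,0,0,0,0]],
])

```text
time_s: 9.25
tcp_pos: [0.441, 0.2007, 0.3056]
ee_rot: [[0.005, -0.069, -0.998], [0.004, -0.998, 0.069], [-1.0, -0.004, -0.005]]
wrist_force: [0.3, -0.1, -0.2]
gripper_width: 0.005
```

```bash
python3 go.py;  python3 - <<'E'
from h import *
p,d=r.capture("scene"); p=cv2.resize(p[80:280,150:400],None,fx=3,fy=3,interpolation=cv2.INTER_CUBIC)
cv2.imwrite(f"pics/scene3.png",p)
p,d=r.capture("wrist"); cv2.imwrite(f"pics/wrist3.png",p)
E
```

```text
t 9.25 local tcp mm [ -0.6   0.6 305.6] F [ 0.32 -0.12 -0.2 ] w 0.005 turn [-0.01 -0.03  0.02]
```

View pics/scene3.png

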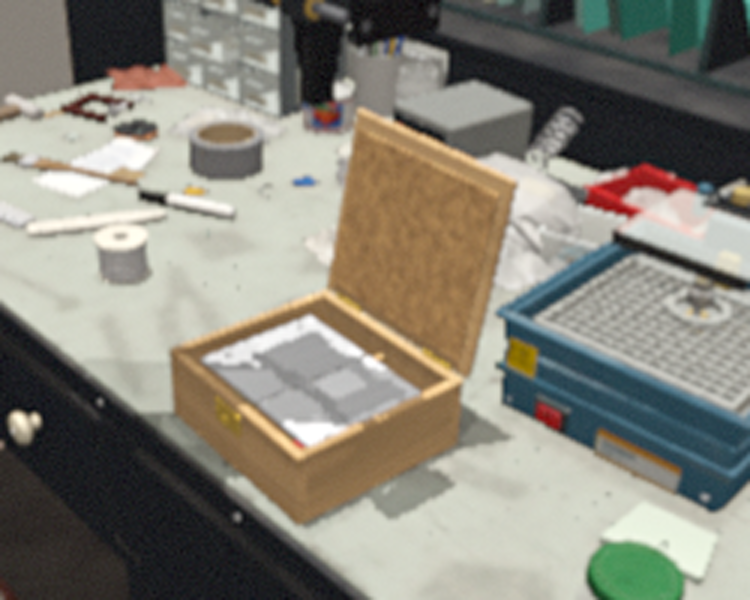

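View pics/wrist3.png

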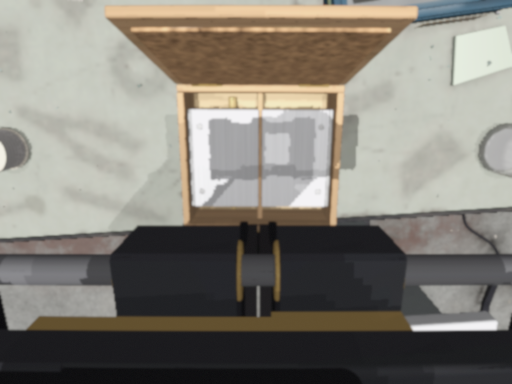

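Both flaps are flat. Next the hand goes over the top to get behind the cover.

Call:
play_rows([
  [[-0.5,0,-4,0,0,0],[-0.5,0,-9,0,0,0],[-0.5,0,-14,0,0,0],[-0.5,0,-18.5,0,0,0],[-0.3,0,-18.5,0,0,0]],
])

```text
time_s: 9.98
tcp_pos: [0.6261, 0.1863, 0.2998]
ee_rot: [[-0.006, -0.072, -0.997], [-0.003, -0.997, 0.072], [-1.0, 0.003, 0.006]]
wrist_force: [-0.5, -0.1, 0.0]
gripper_width: 0.001
```

```bash
python3 go.py;  python3 - <<'E'
from h import *
p,d=r.capture("scene"); p=cv2.resize(p[30:280,130:440],None,fx=2.5,fy=2.5,interpolation=cv2.INTER_CUBIC)
cv2.imwrite(f"pics/scene4.png",p)
E
python3 arc.py c .177 .0095 1.8 1.7429 1.57; python3 arc.py c .15 .0095 1.57 1.5 1.4 1.3 1.2 1.1 1 .9 .8 .7 .6 .5 .4 .3 .2 .1 0
```

```text
t 9.97 local tcp mm [185.1  -1.3 299.8] F [-0.47 -0.18  0.01] w 0.001 turn [-0.03  0.03 -0.02]
1.8 [145.    0.  240.6]
1.7429 [135.2   0.  243. ]
1.57 [104.9   0.  247. ]
1.57 [104.9   0.  220. ]
1.5 [ 94.4   0.  220.2]
1.4 [ 79.4   0.  219.2]
1.3 [ 64.6   0.  216.7]
1.2 [ 50.1   0.  212.7]
1.1 [ 36.1   0.  207.3]
1.0 [ 22.7   0.  200.5]
0.9 [ 10.    0.  192.5]
0.8 [ -1.8   0.  183.2]
0.7 [-12.6   0.  172.8]
0.6 [-22.3   0.  161.3]
0.5 [-30.8   0.  148.9]
0.4 [-38.    0.  135.8]
0.3 [-43.9   0.  122. ]
0.2 [-48.4   0.  107.6]
0.1 [-51.5   0.   92.9]
0.0 [-53.   0.  78.]
```

View pics/scene4.png

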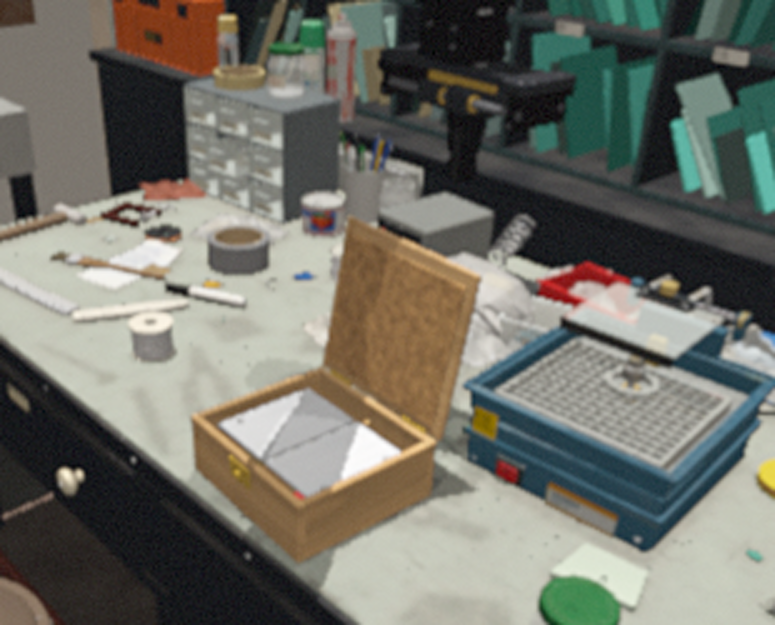

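Call:
play_rows([
  [[3,0,0,0,0,0],[6,0,0,0,0,0],[8,0,0.5,0,0,0],[8,0,1.2,0,0,0],[8,0,2.2,0,0,0]],
])

```text
time_s: 10.65
tcp_pos: [0.6022, 0.1891, 0.2257]
ee_rot: [[0.001, -0.068, -0.998], [0.0, -0.998, 0.068], [-1.0, -0.0, -0.001]]
wrist_force: [-0.7, -0.5, -0.1]
gripper_width: 0.007
```

```bash
python3 go.py
```

```text
t 10.65 local tcp mm [ 1.610e+02 -1.000e-01  2.257e+02] F [-0.66 -0.56 -0.14] w 0.007 turn [-0.01 -0.01  0.  ]
```

Call:
play_rows([
  [[0.4,0,0.8,0,0,0],[0.4,0,1.5,0,0,0],[0.4,0,2.2,0,0,0],[0.4,0,2.7,0,0,0],[0.4,0,3.3,0,0,0]],
])

```text
time_s: 11.28
tcp_pos: [0.5707, 0.1915, 0.2215]
ee_rot: [[0.003, -0.069, -0.998], [0.001, -0.998, 0.069], [-1.0, -0.001, -0.003]]
wrist_force: [2.3, 0.0, 1.2]
gripper_width: 0.006
```

```bash
python3 go.py
```

```text
t 11.28 local tcp mm [1.294e+02 1.000e-01 2.215e+02] F [2.31 0.16 1.21] w 0.006 turn [-0.01 -0.02  0.01]
```

Call:
play_rows([
  [[0.1,0,0.7,0,0,0],[0.1,0,1.4,0,0,0],[0.1,0,2.1,0,0,0],[0.1,0,2.8,0,0,0],[0.1,0,3.5,0,0,0]],
])

```text
time_s: 11.9
tcp_pos: [0.5344, 0.1937, 0.2195]
ee_rot: [[-0.0, -0.069, -0.998], [0.0, -0.998, 0.069], [-1.0, -0.0, 0.0]]
wrist_force: [2.5, 1.0, 0.9]
gripper_width: 0.008
```

```bash
python3 go.py
```

```text
t 11.9 local tcp mm [ 9.310e+01 -1.000e-01  2.195e+02] F [2.47 1.13 0.89] w 0.008 turn [-0.01  0.    0.  ]
```

Call:
play_rows([
  [[0,0,0.8,0,0,0],[0.05,0,1.7,0,0,0],[0.2,0,2.55,0,0,0],[0.4,0,3.4,0,0,0],[0.7,0,4.3,0,0,0]],
])

```text
time_s: 12.52
tcp_pos: [0.4914, 0.1965, 0.2124]
ee_rot: [[-0.0, -0.069, -0.998], [-0.0, -0.998, 0.069], [-1.0, 0.0, 0.0]]
wrist_force: [1.7, 0.7, -0.2]
gripper_width: 0.006
```

```bash
python3 go.py;python3 arc.py c .15 .0095 1.2 1.14 1.08 1.02 .96 .9 .84 .78 .72 .66 .6 .54 .48 .42 .36 .3 .24 .18 .12 .06 0
```

```text
t 12.53 local tcp mm [ 5.000e+01 -2.000e-01  2.124e+02] F [ 1.67  0.83 -0.17] w 0.006 turn [-0.01  0.   -0.  ]
1.2 [ 50.1   0.  212.7]
1.14 [ 41.6   0.  209.6]
1.08 [ 33.4   0.  206.1]
1.02 [ 25.3   0.  202. ]
0.96 [ 17.5   0.  197.5]
0.9 [ 10.    0.  192.5]
0.84 [  2.8   0.  187. ]
0.78 [ -4.    0.  181.2]
0.72 [-10.5   0.  174.9]
0.66 [-16.6   0.  168.3]
0.6 [-22.3   0.  161.3]
0.54 [-27.5   0.  154. ]
0.48 [-32.4   0.  146.4]
0.42 [-36.7   0.  138.5]
0.36 [-40.6   0.  130.3]
0.3 [-43.9   0.  122. ]
0.24 [-46.8   0.  113.4]
0.18 [-49.1   0.  104.7]
0.12 [-51.    0.   95.9]
0.06 [-52.3   0.   87. ]
0.0 [-53.   0.  78.]
```

Call:
play_rows([
  [[0.3,0,0.85,0,0,0],[0.65,0,1.65,0,0,0],[1.05,0,2.5,0,0,0],[1.5,0,3.25,0,0,0],[2.0,0,4.0,0,0,0]],
])

```text
time_s: 13.15
tcp_pos: [0.4516, 0.1994, 0.1923]
ee_rot: [[-0.0, -0.069, -0.998], [-0.0, -0.998, 0.069], [-1.0, 0.0, 0.0]]
wrist_force: [1.8, 0.4, 1.2]
gripper_width: 0.008
```

```bash
python3 go.py
```

```text
t 13.15 local tcp mm [ 10.1   0.  192.3] F [1.73 0.53 1.18] w 0.008 turn [-0.01  0.   -0.  ]
```

Call:
play_rows([
  [[0.55,0,0.75,0,0,0],[1.1,0,1.4,0,0,0],[1.75,0,2.05,0,0,0],[2.4,0,2.65,0,0,0],[3.1,0,3.25,0,0,0]],
])

```text
time_s: 13.78
tcp_pos: [0.4193, 0.2016, 0.1611]
ee_rot: [[0.0, -0.069, -0.998], [-0.0, -0.998, 0.069], [-1.0, -0.0, -0.0]]
wrist_force: [0.9, -0.2, 0.4]
gripper_width: 0.005
```

```bash
python3 go.py; python3 - <<'E'
from h import *
p,d=r.capture("scene"); p=cv2.resize(p[30:280,130:440],None,fx=2.5,fy=2.5,interpolation=cv2.INTER_CUBIC)
cv2.imwrite(f"pics/scene5.png",p)
E
```

```text
t 13.78 local tcp mm [-2.230e+01  1.000e-01  1.611e+02] F [ 0.95 -0.14  0.39] w 0.005 turn [-0.01 -0.    0.  ]
```

View pics/scene5.png

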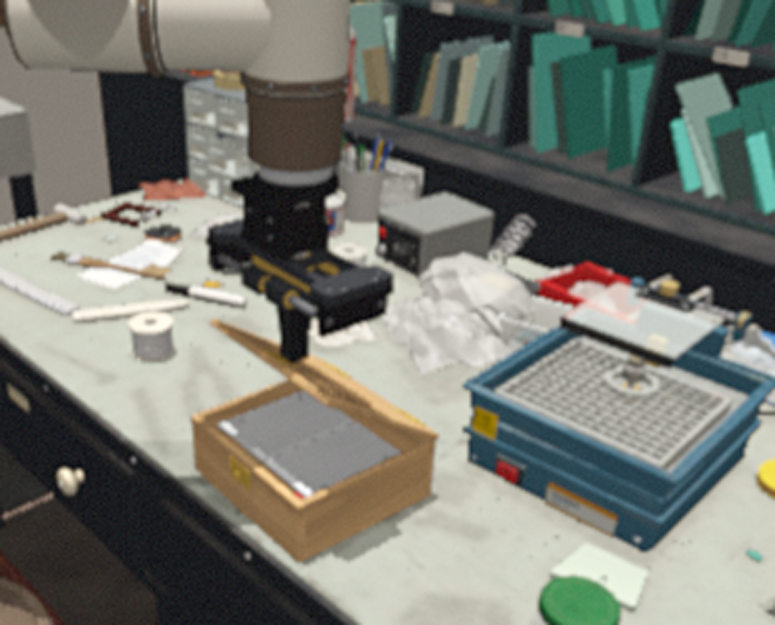

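Call:
play_rows([
  [[0.7,0,0.5,0,0,0],[1.45,0,1.0,0,0,0],[2.25,0,1.45,0,0,0],[3.1,0,1.85,0,0,0],[3.9,0,2.15,0,0,0]],
])

```text
time_s: 14.45
tcp_pos: [0.3979, 0.203, 0.1219]
ee_rot: [[-0.0, -0.069, -0.998], [-0.0, -0.998, 0.069], [-1.0, 0.0, 0.0]]
wrist_force: [0.2, 0.2, -0.4]
gripper_width: 0.001
```

```bash
python3 go.py
```

```text
t 14.45 local tcp mm [-43.7   0.  121.9] F [ 0.14  0.16 -0.44] w 0.001 turn [-0.01  0.   -0.  ]
```

Call:
play_rows([
  [[0.55,0,0.2,0,0,0],[1.15,0,0.4,0,0,0],[1.7,0,0.55,0,0,0],[2.3,0,0.7,0,0,0],[2.85,0,0.8,0,0,0]],
])

```text
time_s: 15.08
tcp_pos: [0.3903, 0.2037, 0.0937]
ee_rot: [[0.0, -0.069, -0.998], [0.0, -0.998, 0.069], [-1.0, -0.0, -0.0]]
wrist_force: [0.8, 0.5, 1.0]
gripper_width: 0.003
```

```bash
python3 go.py; python3 - <<'E'
from h import *
p,d=r.capture("scene"); p=cv2.resize(p[130:280,180:340],None,fx=4,fy=4,interpolation=cv2.INTER_CUBIC)
cv2.imwrite(f"pics/scene6.png",p)
E
```

```text
t 15.07 local tcp mm [-51.4   0.2  93.7] F [0.8  0.55 1.01] w 0.003 turn [-0.01 -0.    0.  ]
```

View pics/scene6.png

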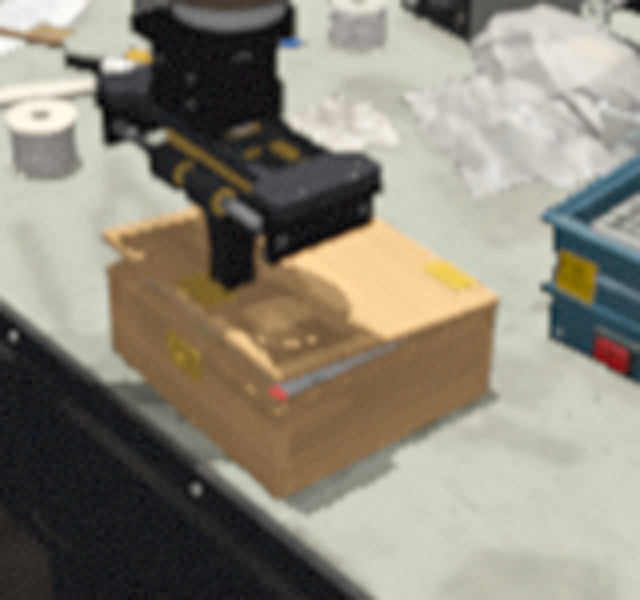

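Call:
play_rows([
  [[0.4,0,0.05,0,0,0],[0.8,0,0.1,0,0,0],[1.1,0,0.15,0,0,0],[1.4,0,0.15,0,0,0],[1.55,0,0.15,0,0,0]],
])

```text
time_s: 15.75
tcp_pos: [0.3887, 0.2037, 0.0784]
ee_rot: [[-0.0, -0.069, -0.998], [-0.0, -0.998, 0.069], [-1.0, 0.0, 0.0]]
wrist_force: [-1.7, -0.5, 7.0]
gripper_width: 0.004
```

```bash
python3 go.py
```

```text
t 15.75 local tcp mm [-53.    0.1  78.4] F [-1.66 -0.58  6.97] w 0.004 turn [-0.01  0.   -0.  ]
```

Call:
play_rows([
  [[0.1,0,0,0,0,0],[0.15,0,0,0,0,0],[0.2,0,0,0,0,0],[0.2,0,0,0,0,0]],
])

```text
time_s: 16.25
tcp_pos: [0.3887, 0.2037, 0.0783]
ee_rot: [[0.0, -0.068, -0.998], [-0.0, -0.998, 0.068], [-1.0, 0.0, -0.0]]
wrist_force: [-6.4, -1.9, 15.9]
gripper_width: 0.006
```

```bash
python3 go.py
```

```text
t 16.25 local tcp mm [-52.9   0.1  78.3] F [-6.24 -2.28 15.89] w 0.006 turn [-0. -0. -0.]
```

The cover is on its stop: z holds at 78.3 mm under 16 N. I'll lift straight off and check.

Call:
play_rows([
  [[-2,0,0,0,0,0],[-7,0,0,0,0,0],[-13,0,0,0,0,0],[-19,0,0,0,0,0],[-22,0,0,0,0,0]],
])

```text
time_s: 16.88
tcp_pos: [0.3896, 0.2043, 0.3003]
ee_rot: [[0.005, -0.068, -0.998], [0.005, -0.998, 0.069], [-1.0, -0.005, -0.005]]
wrist_force: [1.1, -0.8, -0.8]
gripper_width: -0.0
```

Call:
play_rows([
  [[0,0,0,0,0,0],[0,0,0,0,0,0],[0,0,0,0,0,0]],
])

```text
time_s: 17.25
tcp_pos: [0.3883, 0.2032, 0.295]
ee_rot: [[-0.002, -0.069, -0.998], [-0.002, -0.998, 0.069], [-1.0, 0.002, 0.002]]
wrist_force: [-0.7, 0.5, 0.3]
gripper_width: 0.005
```

```bash
python3 go.py; python3 - <<'E'
from fit import *
q=np.load("q.npy")
c=r.get_calibration("scene")
p,d=r.capture("scene"); W=cloud(c,d).reshape(-1,3)
cn,sn=np.cos(q[2]),np.sin(q[2]); D=W-[q[0],q[1],0]
L=np.c_[D[:,0]*cn+D[:,1]*sn,-D[:,0]*sn+D[:,1]*cn,W[:,2]]
m=(abs(L[:,0])<.075)&(abs(L[:,1])<.085)&(L[:,2]>.04)&(L[:,2]<.15); Q=L[m]; print(m.sum(),Q.mean(0),np.linalg.lstsq(np.c_[Q[:,:2],np.ones(len(Q))],Q[:,2],rcond=None)[0])
cv2.imwrite("pics/scene7.png",cv2.resize(p[110:320,150:400],None,fx=2.8,fy=2.8,interpolation=cv2.INTER_CUBIC))
c=r.get_calibration("top"); p,d=r.capture("top"); W=cloud(c,d).reshape(-1,3); cv2.imwrite("pics/top7.png",cv2.resize(p[120:260,100:420],None,fx=2.4,fy=2.4))
for nm,cx,cy in [("jar",.43,-.125),("spool",.46,.56)]:
    m=(np.hypot(W[:,0]-cx,W[:,1]-cy)<.06)&(W[:,2]>.03); print(nm,m.sum(),W[m].min(0).round(3),W[m].max(0).round(3))
E
```

```text
t 17.25 local tcp mm [-53.4  -0.4 295. ] F [-0.72  0.42  0.27] w 0.005 turn [-0.01  0.01 -0.01]
2163 [-0.00304942 -0.00521276  0.07862945] [-0.00104116  0.00177253  0.07863551]
jar 511 [ 0.391 -0.163  0.03 ] [ 0.458 -0.096  0.092]
spool 285 [0.443 0.524 0.031] [0.497 0.581 0.051]
```

View pics/scene7.png

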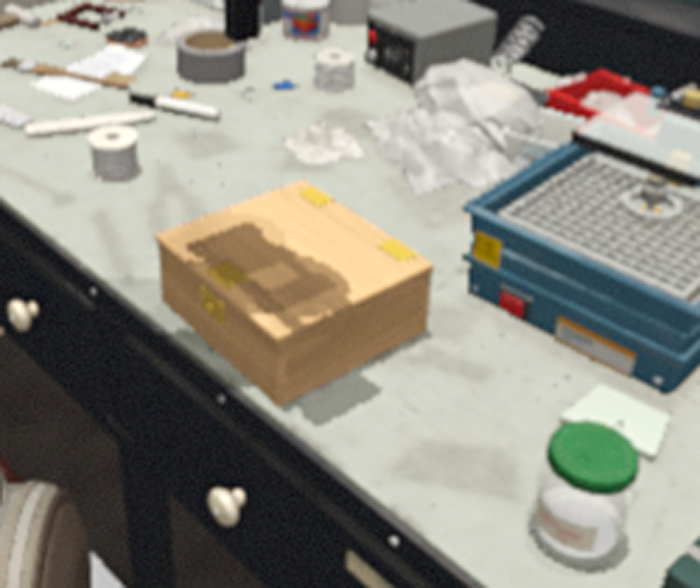

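View pics/top7.png

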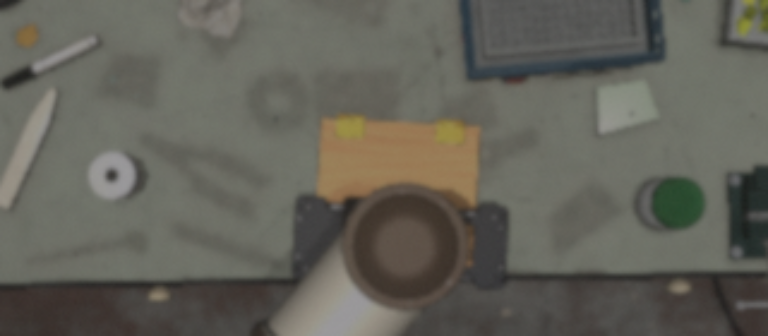

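The cover is shut and level: the plane fit puts its top at 78.6 mm with a slope of about 0.001. The jar and spool are where they were, and the hand is clear.

```bash
python3 -c "
from station import r
print(r.finish_job())"
```

```text
the job is handed in; nothing more can be done
None
```

The case is closed and the job handed in at about 17 s. I folded the left flap, then the right, then pushed the cover over slowly from behind. All pushes were with the shut fingers on the outer faces.

| Part | Where it stopped | Force at the stop |
|---|---|---|
| Left flap | fingertip at z = 56.2 mm | 17 N |
| Right flap | fingertip at z = 56.3 mm | 12.5 N |
| Cover | fingertip at z = 78.3 mm | 16 N |

- **Cover:** after I lifted off, its top measured 78.6 mm high and level to about 0.1°. A shut cover should be at 78 mm.
- **Flaps:** both looked flat in the pictures before I moved on to the cover.
- **Surroundings:** the jar and spool match their starting positions to within about 1 mm. The hand is about 0.2 m above the case and touching nothing.
- **Not checked:** I did not measure the glass and cutter again before shutting the cover. The fingers never went below the flaps.

No check failed or disagreed.

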